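# Find the socket that fits the vacuum pump's anchor nut

## Robot

A 7-joint arm with a two-finger parallel gripper is mounted at the origin on the work surface. World frame = base frame: x ahead of the robot, y to its left, z up, the work surface at z = 0. Lengths are in m, angles in rad, forces in N, time in s.
With the tool pointing down it reaches from about 0.35 to 0.9 m from the base axis. Payload 8.1 kg.
Tool frame: the origin (TCP) lies midway between the tips of the shut fingers; the grasp point (between the pads) lies arm.grasp_offset behind it (arm.grasp_offset is the distance from the TCP to the grasp point, in m); z points along the fingers, y is the line along which they close (so a half turn about z gives the same grasp; the last joint's range is limited). The gripper opens to 92 mm and grips with 3 to 60 N. Pads are 19 mm wide; open, the fingers measure 130 mm over their backs; the gripper's body (75 mm by 190 mm) begins 47 mm behind the grasp point.
Start: joints at [-1.438, 0.434, 0.025, 1.573, -0.012, 1.134, -0.075], TCP at [0.146, 0.608, 0.227] pointing down, gripper open.
Joint ranges: [-2.62, 2.62], [-0.44, 2.09], [-1.27, 1.32], [0.08, 2.57], [-1.32, 4.46], [0.12, 2], [-2.74, 2.74]. Speed limits (rad/s): [2.22, 2.22, 3.01, 3.01, 3.14, 3.14, 3.14].

## Interface

Orientations are given as a rotation vector (axis times angle).
In Python, from cell import observe, imaging, arm gives the robot as it stands.
- The arm moves only by the tool apply_moves, never from a script. Its argument "commands" is a list of rows, each a list of 5 numbers: the opening in per cent of the stroke, from 0 (shut) to 100 (fully open), then the shift along the world's x, y, z in units of 0.06 m (1.0 is 0.06 m), then the turn about the world's z in units of 0.5 rad (1.0 is 0.5 rad). A call has 1 to 12 rows; each row shifts and turns the commanded pose from where the row before left it; what a row does not reach is not made up. A row lasts 1/8 s, in which the tool goes at most 62.5 mm and 10.7 degrees, less where a joint would pass 70% of its speed; a pose out of reach is approached as far as the arm can. A call with a number of a shift or a turn outside -1 to 1 is refused whole. A call with a gripper value outside its range is refused whole. The fingers move at their own pace and stop on an object; "newtons" is the grip in N (left out, the last holds). Time passes only in rows, so rows that do not move let the fingers close. It gives the time, the measured TCP pose, the force, the opening and the grip force at its end, in the units of the state.
- observe(): the state, without advancing time (a new reading comes with each control period).
- imaging.get_image(name): name is "scene" or "top" or "wrist"; returns (picture, depth): 420x560x3 uint8, red, green, blue; 420x560 float32, m along the optical axis (not along the pixel's ray), 0 where there is no reading.
- imaging.camera_params(name): a dict with "camera_matrix" (3x3 intrinsics, pixels), "origin" and "rotation" of the camera in the world; the wrist camera has in their place "tool_from_camera" (4x4, takes a point from camera to tool coordinates, whose origin is the TCP and whose axes are the flange's). Camera axes: x right, y up, looking along -z (the intrinsics and any distortion apply to the point x, -y, -z); pixel columns grow to the right and rows downward; lengths in m; the calibration is good to about 2 mm. A picture is of the moment at which its call begins: read the wrist's pose just before it. camera_params takes no time and is no camera call.
- arm.sign_off(): hands the job in; it is judged then, once.
The state is a dict: "clock": time; "joints": joint angles; "dq": joint speeds; "joint_efforts": joint torques, N m; "position": TCP position; "ee_rot": TCP orientation; "force": force on the tool from outside, world axes, zero at the start; "ft_torque": the same for the moment, N m; "width": opening from 0.0 (shut) to 1.0 (fully open); "gripper_force": force on a finger pad.
Only numpy, scipy, OpenCV 4.12 (cv2) and the standard library are available. Lean on these libraries where they do the work, as an engineer would, in place of code of your own. Each camera call takes 0.05 s, during which the arm holds its last target. There are 200 camera calls.

## Task

The nut that anchors the vacuum pump is only finger-tight. Find out which of the three sockets in the orange tray fits it by trying them on the nut without forcing: one is too small to go over it, one drops over it but spins round it loosely, and the right one goes fully down and takes the nut with it, which you prove by using it to turn the nut itself some 20 degrees, either way. Stand the sockets that do not fit back in wells of the tray and leave everything else on the bench alone. Finish still holding the right socket in the gripper, upright and fully home on the turned nut, ready for the ratchet: do not let go of it.

Things in the scene. Friction and masses are not known exactly. Their poses are not given: they have to be found in the camera images.
- nut_seat (a point): the pump's yellow hex nut: 19 mm across flats, 22 mm over corners, 12 mm high, its top 3 mm bevelled, on an upright 12 mm stud that ends 20 mm above this point. Point: on the stud's axis at the nut's foot, on the 36 mm washer where a socket's foot stands when fully home. z up; x square to a flat of the nut
- anchor_nut (a joint): angle of the nut, anticlockwise from above, no end stop; takes about 0.2 N m to turn. The right socket (1.5 mm to spare across flats) slides down within about 0.1 rad of the nut's direction; turned, it takes the nut along after 0.1 to 0.25 rad of play. The small one stops on top, its foot 12 mm above the seat. The large one goes fully down at any angle and spins round the nut without moving it
- nut_corner (a point): a point on a corner of the nut, 11 mm from its axis, at half its height
- socket_a_mid (a point): one of three deep dark-grey steel sockets that look alike, 80 mm tall, standing opening down in the tray. Round body 34 mm across up to 44 mm from the foot; above that a solid hexagonal collar, 34 mm across flats, to grip. 0.28 kg. Point: on the axis, 40 mm above the foot; z up; x square to a flat of the collar. Hexagonal opening, 44 mm deep, flats parallel to the collar's; only its width differs
- socket_b_mid (a point): one of three deep dark-grey steel sockets that look alike, 80 mm tall, standing opening down in the tray. Round body 34 mm across up to 44 mm from the foot; above that a solid hexagonal collar, 34 mm across flats, to grip. 0.28 kg. Point: on the axis, 40 mm above the foot; z up; x square to a flat of the collar. Hexagonal opening, 44 mm deep, flats parallel to the collar's; only its width differs
- socket_c_mid (a point): one of three deep dark-grey steel sockets that look alike, 80 mm tall, standing opening down in the tray. Round body 34 mm across up to 44 mm from the foot; above that a solid hexagonal collar, 34 mm across flats, to grip. 0.28 kg. Point: on the axis, 40 mm above the foot; z up; x square to a flat of the collar. Hexagonal opening, 44 mm deep, flats parallel to the collar's; only its width differs
- tray: orange socket tray, fixed, 62 x 222 mm, 20 mm high, with three round wells 38 mm wide in a row along its y axis: at its middle and 75 mm to either side. Well floors are 6 mm above the bench, the wells 14 mm deep. Origin at the centre of its underside, z up
- pump: small vacuum pump, fixed: steel base plate 280 (x) x 340 (y) mm with its upper face 12 mm above the bench; the anchor nut stands on the bare front part of the plate at (0, -175 mm) in this frame. Motor, pump head and two chrome hoops up to 206 mm high (hose 250 mm) fill the rest, all at y above -55 mm in this frame. Origin on the bench, z up
- ratchet: ratchet handle with blue grip, 235 mm long, lying; to be left alone
- extension: short steel square-drive extension bar (adapter), 105 mm long, lying; to be left alone
- sample_jar: amber glass jar with a white lid, 54 mm across, 85 mm tall; to be left alone
- tape_roll: roll of blue tape lying flat, 90 mm across, 24 mm high; to be left alone
- washer_dish: small black dish of washers, 90 mm across, 16 mm high; to be left alone
- screwdriver: red-handled screwdriver, 200 mm long, lying; to be left alone
Mind the look-alikes: they are no part of the job. What is shaped like the part that bears socket_a_mid but yellow is not meant. Leave any turquoise or yellow look-alike of the part that bears socket_c_mid alone.

How it is judged:
By the outcome, as a careful person would: the job done as asked, in the order asked, and still so for the second after the job is handed in, while the arm keeps its last pose, push and grip.
It also fails if it takes over 72 s, if anything falls off the work surface, if the arm or the gripper's body presses on something with over 40 N, if the wrist force passes 120 N, or if a joint passes its speed limit or range.

## Working session

There is one attempt and no reset: what is moved stays moved. The work goes in short steps, Python scripts to look and compute and a tool call to move; the robot and the scene stay as the last step left them, time stands still between calls to the robot, and variables do not carry over. Pictures are saved under pics/ and viewed, at most 10 in all, crops included, and the job is handed in when it is done.

Besides the shell and the picture viewer there is one more tool, called after "Request:" as name(argument=value, ...), one argument or row to a line, values as JSON. apply_moves: Moves the arm, as the interface text tells. Its arguments: {"type":"object","properties":{"commands":{"type":"array"},"newtons":{"type":"number"}},"required":["commands"]}

```bash
ls; mkdir -p pics; python3 - <<'E'
from cell import observe, imaging, arm
import cv2, numpy as np
s=observe(); print({k:np.round(v,3).tolist() for k,v in s.items()}, arm.grasp_offset)
for n in("scene","top"):
    im,d=imaging.get_image(n); cv2.imwrite(f"pics/{n}0.png",im[:,:,::-1]); np.save(f"pics/{n}0.npy",d); np.save(f"pics/{n}0rgb.npy",im)
    print(n,imaging.camera_params(n))
print(imaging.camera_params("wrist"))
E
```

```text
pics
{'clock': 0.0, 'joints': [-1.438, 0.435, 0.025, 1.574, -0.012, 1.134, -0.075], 'dq': [-0.001, 0.0, 0.001, -0.0, 0.0, 0.002, 0.001], 'joint_efforts': [-0.0, -66.787, 0.985, -31.446, -0.061, 0.043, 0.0], 'position': [0.146, 0.607, 0.226], 'ee_rot': [-0.37, -3.12, 0.003], 'force': [0.361, 0.054, 0.491], 'ft_torque': [-0.0, -0.001, -0.015], 'gripper_force': 0.0, 'width': 1.002} 0.0188
scene {'camera_matrix': array([[488.03085501,   0.        , 282.10918505],
       [  0.        , 488.03085501, 203.97486267],
       [  0.        ,   0.        ,   1.        ]]), 'origin': array([ 1.10287476, -0.40756374,  1.06245727]), 'rotation': array([0.54636601, 0.26038537, 0.87163129])}
top {'camera_matrix': array([[433.32451576,   0.        , 281.08490302],
       [  0.        , 433.32451576, 217.27516953],
       [  0.        ,   0.        ,   1.        ]]), 'origin': array([ 0.38191258, -0.00761325,  0.99158823]), 'rotation': array([ 0.17026588, -0.14266865, -1.39966049])}
{'camera_matrix': array([[343.40842943,   0.        , 282.42060338],
       [  0.        , 343.40842943, 206.31191224],
       [  0.        ,   0.        ,   1.        ]]), 'tool_from_camera': array([[ 8.30602788e-04,  9.54058462e-01,  2.99619361e-01,
         8.14339169e-02],
       [ 9.99999517e-01, -6.34850970e-04, -7.50677280e-04,
        -1.05328902e-03],
       [-5.25976369e-04,  2.99619840e-01, -9.54058528e-01,
        -1.57577734e-01],
       [ 0.00000000e+00,  0.00000000e+00,  0.00000000e+00,
         1.00000000e+00]])}
```

View pics/top0.png

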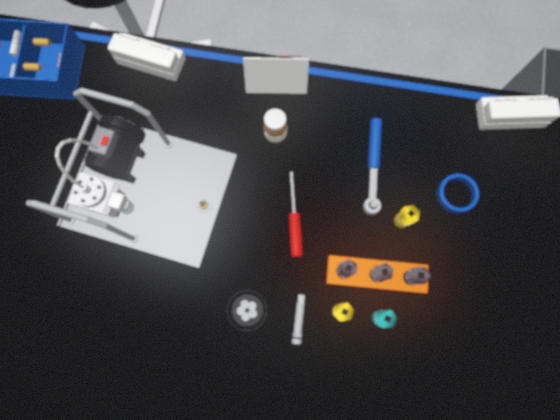

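View pics/scene0.png

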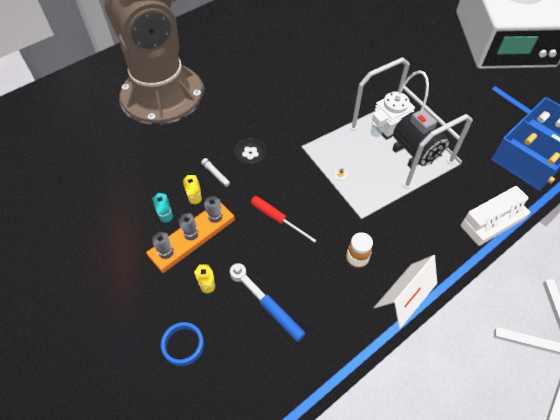

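The top view shows the candidates. The dark-grey sockets stand in the orange tray at about (346,268), (381,272) and (417,275). The look-alikes to leave are yellow (407,216), yellow (343,311) and turquoise (385,318). The pump nut is at (203,204). In the scene view the sockets are at (213,208), (189,225) and (163,243), and the nut at (341,174). I choose the three in the tray.

```bash
cat > h.py <<'E'
import numpy as np, cv2
from scipy.spatial.transform import Rotation as R
from cell import observe, imaging, arm
def cam(n,s=None):
    p=imaging.camera_params(n); K=p["camera_matrix"]
    if n=="wrist":
        T=p["tool_from_camera"]; Rt=R.from_rotvec(s["ee_rot"]).as_matrix()
        return K,Rt@T[:3,:3],Rt@T[:3,3]+s["position"]
    return K,R.from_rotvec(p["rotation"]).as_matrix(),np.array(p["origin"])
def rays(c,uv):
    K,M,o=c; uv=np.atleast_2d(np.asarray(uv,float))
    d=np.c_[(uv[:,0]-K[0,2])/K[0,0],-(uv[:,1]-K[1,2])/K[1,1],-np.ones(len(uv))]
    return o,d@M.T
def plane(c,uv,z):
    o,d=rays(c,uv); return o+d*((z-o[2])/d[:,2])[:,None]
def cloud(c,d):
    v,u=np.mgrid[:d.shape[0],:d.shape[1]]; o,r=rays(c,np.c_[u.ravel(),v.ravel()])
    return (o+r*d.ravel()[:,None]).reshape(*d.shape,3)
def proj(c,P):
    K,M,o=c; q=(np.atleast_2d(P)-o)@M; return np.c_[K[0,0]*q[:,0]/-q[:,2]+K[0,2],K[1,1]*-q[:,1]/-q[:,2]+K[1,2]]
E
python3 - <<'E'
from h import *
for n in("top","scene"):
    c=cam(n); im=np.load(f"pics/{n}0rgb.npy"); P=cloud(c,np.load(f"pics/{n}0.npy"))
    hsv=cv2.cvtColor(im,cv2.COLOR_RGB2HSV)
    m=cv2.inRange(hsv,(6,180,120),(18,255,255))
    if n=="scene": m[:190]=0
    if n=="top": m[:230]=0
    cs,_=cv2.findContours(m,0,2); k=cv2.convexHull(max(cs,key=cv2.contourArea)); r=cv2.minAreaRect(plane(c,k.reshape(-1,2),.02)[:,:2].astype(np.float32)); print(n,"tray",r)
    (cx,cy),(w,h),a=r; Rc=cv2.boxPoints(r)
    cc=np.array([cx,cy]); inside=cv2.fillPoly(np.zeros(m.shape,np.uint8),[np.int32(proj(c,np.c_[Rc,np.full(4,.05)]))],255)
    d=np.linalg.norm(P[...,:2]-cc,axis=-1)
    sel=(d<.12)&(P[...,2]>.08)&(P[...,2]<.095)
    sel=cv2.morphologyEx(sel.astype(np.uint8),2,np.ones((2,2)))
    nn,l,st,ce=cv2.connectedComponentsWithStats(sel)
    for i in range(1,nn):
        if st[i,4]>25: q=P[l==i]; print(" top blob",np.round(ce[i]),st[i,4],np.round(np.median(q,0),4),np.round((q.max(0)+q.min(0))/2,4))
    # nut
    u,v=(203,204) if n=="top" else (341,173)
    print(" nut ray z=.03",plane(c,[(u,v)],.03), "plate",np.round(P[v+8,u+12],4))
    b=P[v-6:v+7,u-6:u+7]; print(np.round(b[...,2].max(),4))
    y=cv2.inRange(hsv[v-10:v+10,u-10:u+10],(10,90,80),(32,255,255)); ys,xs=np.nonzero(y); print(" nut px",len(xs),xs.mean()+u-10,ys.mean()+v-10, plane(c,[(xs.mean()+u-10,ys.mean()+v-10)],.025))
    m=cv2.inRange(hsv,(0,0,110),(180,60,255))
cv2.imwrite("pics/crop.png",cv2.resize(np.hstack([np.load("pics/top0rgb.npy")[240:340,310:450]]),None,fx=5,fy=5,interpolation=2)[:,:,::-1])
E
```

```text
top tray ((0.4893057942390442, -0.205727219581604), (0.06756507605314255, 0.22779424488544464), 3.843416929244995)
 top blob [350. 269.] 235 [ 0.4822 -0.1345  0.0858] [ 0.4426 -0.0856  0.5043]
 top blob [386. 273.] 242 [ 0.487  -0.2092  0.086 ] [ 0.4434 -0.1253  0.5048]
 top blob [422. 276.] 250 [ 0.4931 -0.284   0.0859] [ 0.4499 -0.1697  0.4948]
 top blob [346. 309.] 29 [ 0.3991 -0.1392  0.0809] [ 0.3997 -0.1399  0.0811]
 nut ray z=.03 [[0.5794105  0.20707554 0.03      ]] plate [0.5687 0.1796 0.0136]
0.0371
 nut px 8 204.125 205.75 [[0.57682354 0.20481966 0.025     ]]
scene tray ((0.49658289551734924, -0.20534202456474304), (0.07405845820903778, 0.22401729226112366), 3.9941132068634033)
 top blob [213. 203.] 159 [ 0.4915 -0.1295  0.0845] [ 0.7862 -0.2591  0.5662]
 top blob [188. 220.] 171 [ 0.4946 -0.2041  0.0846] [ 0.7679 -0.2873  0.5307]
 top blob [162. 239.] 181 [ 0.5005 -0.2781  0.085 ] [ 0.7743 -0.327   0.5309]
 nut ray z=.03 [[0.58933484 0.20499834 0.03      ]] plate [0.6188 0.2244 0.0091]
0.0368
 nut px 28 340.39285714285717 173.75 [[0.58769271 0.20501005 0.025     ]]
```

View pics/crop.png

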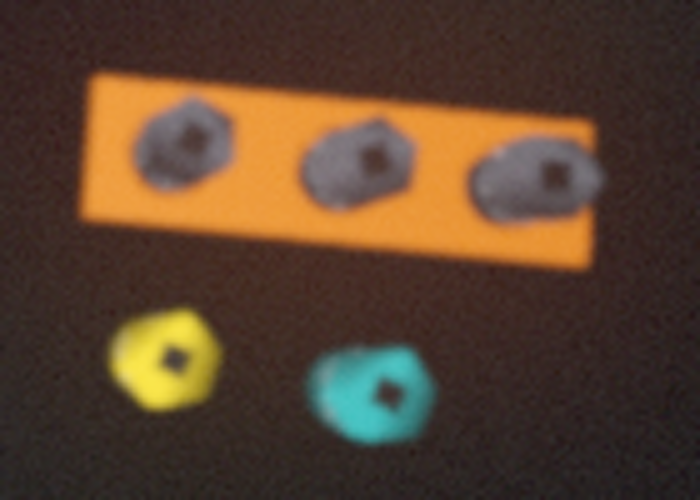

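The crop confirms three grey hex-topped sockets on the orange tray, at crop pixels (190,140), (370,160) and (550,175). The yellow and turquoise ones stand off it. The two fixed views differ by about 8 mm, so I'll refine with the wrist camera, nut first.

Request:
apply_moves(
  commands=[
    [60, 0.7, -0.6, 0.3, -0.2],
    [60, 0.7, -0.6, 0.25, -0.2],
    [60, 0.7, -0.6, 0, -0.2],
    [60, 0.7, -0.6, 0, -0.2],
    [60, 0.7, -0.6, 0, -0.2],
    [60, 0.7, -0.6, 0, -0.2],
    [60, 0.7, -0.6, 0, -0.2],
    [60, 0.7, -0.6, 0, -0.2],
    [60, 0.7, -0.6, 0, -0.2],
    [60, 0.7, -0.6, 0, -0.2],
    [60, 0, 0, 0, 0],
    [60, 0, 0, 0, 0],
  ],
)

```text
clock: 1.6
position: [0.5655, 0.2481, 0.2592]
ee_rot: [-1.819, -2.56, 0.001]
force: [-0.4, 0.9, 0.5]
width: 0.598
gripper_force: 0.0
```

```bash
cat > shot.py <<'E'
from h import *
import sys,pickle
def shot(name):
    s=observe(); im,d=imaging.get_image("wrist")
    cv2.imwrite(f"pics/{name}.png",im[:,:,::-1]); pickle.dump((s,im,d),open(f"pics/{name}.pkl","wb")); return s,im,d,cam("wrist",s)
E
python3 - <<'E'
from shot import *
s,im,d,c=shot("w1"); P=cloud(c,d)
print(np.round(s["joints"],3), s["position"], proj(c,[.583,.205,.03]))
hsv=cv2.cvtColor(im,cv2.COLOR_RGB2HSV); uv=proj(c,[.583,.205,.03])[0].astype(int)
W=40; y=np.zeros(im.shape[:2],np.uint8); sl=np.s_[uv[1]-W:uv[1]+W,uv[0]-W:uv[0]+W]; y[sl]=cv2.inRange(hsv[sl],(15,100,80),(35,255,255))
ys,xs=np.nonzero(y); print(len(xs),xs.mean(),ys.mean(),plane(c,[(xs.mean(),ys.mean())],.02))
print("z max",P[sl][...,2].max(), "plate med",np.median(P[sl][...,2]))
cv2.imwrite("pics/w1c.png",cv2.resize(im[sl],None,fx=7,fy=7,interpolation=2)[:,:,::-1])
E
```

```text
[-0.783  0.412  0.413  1.569 -0.174  1.198 -0.002] [0.56546648 0.2480652  0.25919627] [[284.97462445 210.96883577]]
127 285.66141732283467 200.96850393700788 [[0.58071852 0.21416017 0.02      ]]
z max 0.4168047878667466 plate med 0.011449780224810135
```

View pics/w1c.png

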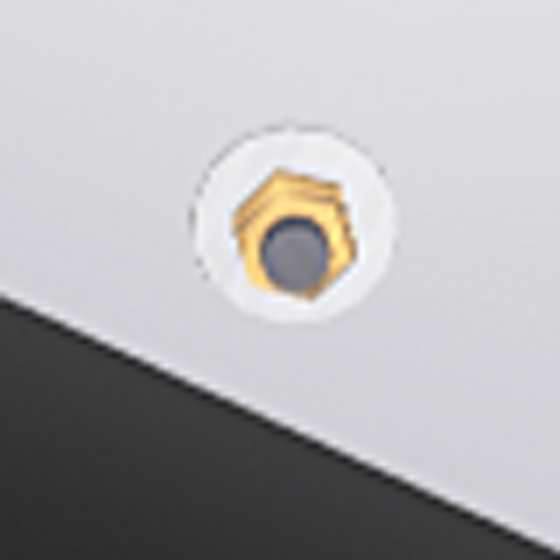

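The crop shows the yellow nut on its washer. The washer centre is at about (286,202) in the full wrist image, and the stud top at about (286,205). I'll go closer to get its direction.

Request:
apply_moves(
  commands=[
    [60, 0.1, -0.2, -0.9, 0],
    [60, 0.1, -0.2, -0.9, 0],
    [60, 0, 0, 0, 0],
    [60, 0, 0, 0, 0],
  ],
)

```text
clock: 2.15
position: [0.5783, 0.2255, 0.1536]
ee_rot: [1.818, 2.562, 0.003]
force: [0.2, 0.0, 0.9]
width: 0.601
gripper_force: 0.0
```

```bash
cat > nut.py <<'E'
from shot import *
def nut(name,view=False):
    s,im,d,c=shot(name); hsv=cv2.cvtColor(im,cv2.COLOR_RGB2HSV)
    y=cv2.inRange(hsv,(15,90,60),(35,255,255)); g=np.zeros_like(y); q=proj(c,[.582,.212,.02])[0].astype(int); cv2.circle(g,tuple(int(v) for v in q),60,255,-1); y&=g
    cs,_=cv2.findContours(y,0,1); h=cv2.convexHull(np.vstack([k for k in cs if len(k)>15])).reshape(-1,2)
    # stud top: dark inside hull
    m=cv2.fillConvexPoly(np.zeros_like(y),h,255)
    st=m&cv2.erode(m,np.ones((3,3)))&cv2.inRange(hsv,(0,0,0),(180,70,170)); yy,xx=np.nonzero(st)
    print("hull px",len(h),h.mean(0),"area",cv2.contourArea(h),"stud px",len(xx),xx.mean(),yy.mean(),"stud xyz",plane(c,[(xx.mean(),yy.mean())],.033)[0])
    # washer: bright
    w=cv2.inRange(hsv,(0,0,222),(180,12,255))&g
    L,T=q-60; 
    cv2.imwrite(f"pics/{name}c.png",cv2.resize(im[T:T+120,L:L+120],None,fx=5,fy=5,interpolation=2)[:,:,::-1])
    print("crop origin",L,T); np.save(f"pics/{name}hull.npy",h)
    # orientation: foot outline edges on plane z=.02 -> best 60-deg-periodic edge direction
    w=plane(c,h,.02)[:,:2]; e=np.roll(w,-1,0)-w; l=np.hypot(*e.T); a=np.arctan2(e[:,1],e[:,0])
    z=(l*np.exp(6j*a)).sum(); print("edge dir mod60 deg",np.degrees(np.angle(z))/6,"conf",abs(z)/l.sum(), "bbox",np.ptp(w,axis=0))
    print(s["position"],s["ee_rot"]); return s,im,d,c,h
if __name__=="__main__": nut(sys.argv[1])
E
python3 nut.py w2
```

```text
hull px 14 [281.71428571 210.85714286] area 394.0 stud px 158 281.34177215189874 214.15189873417722 stud xyz [0.58169183 0.21226888 0.033     ]
crop origin 221 149
edge dir mod60 deg 5.380053590962025 conf 0.7941448261532638 bbox [0.02100914 0.02154486]
[0.57828724 0.22549929 0.15361376] [1.8176562  2.56200659 0.00308612]
```

View pics/w2c.png

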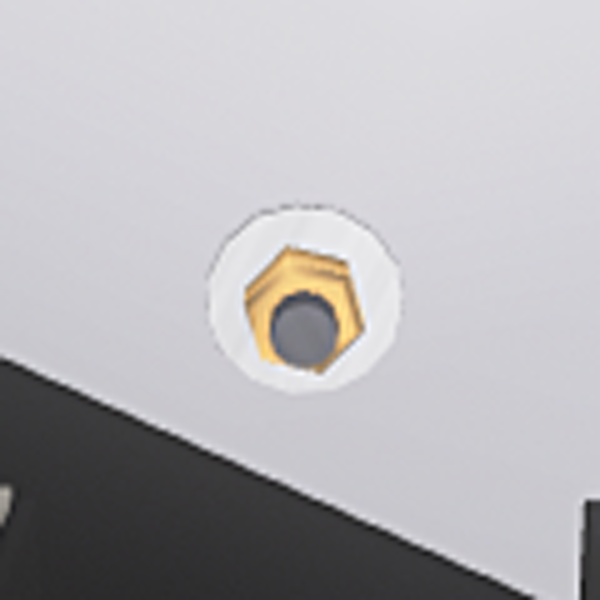

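The nut's foot corners are at crop pixels (290,247), (350,263), (365,325), (322,373) and (245,298). The washer centre is at (305,300) and the stud top at (306,331).

```bash
python3 - <<'E'
from h import *
import pickle
s,im,d,_=(*pickle.load(open("pics/w2.pkl","rb")),0); c=cam("wrist",s)
px=lambda a:np.array([221,149])+np.array(a)/5-.4
z=.0135
w=plane(c,[px((290,247)),px((350,263)),px((365,325)),px((245,298))],z)[:,:2]
for i,j in((0,1),(1,2),(3,0)): e=w[j]-w[i]; print(np.hypot(*e),np.degrees(np.arctan2(e[1],e[0]))%60)
print("washer c",plane(c,[px((305,300))],z),"stud",plane(c,[px((306,331))],z+.019))
P=cloud(c,d); ww=px((330,385)).astype(int); print("washer z",P[ww[1],ww[0]],"plate z",P[149+100,221+20],P[149+20,221+60])
print("tool axes",np.round(R.from_rotvec(s["ee_rot"]).as_matrix(),3).tolist(), "yaw tx", np.degrees(np.arctan2(*R.from_rotvec(s["ee_rot"]).as_matrix()[[1,0],0])))
E
```

```text
0.011252934219040733 3.7943686768997917
0.012161993229587272 2.7843889293498236
0.012674365806769195 8.898042864654713
washer c [[0.58231144 0.2111579  0.0135    ]] stud [[0.58231147 0.21168584 0.0325    ]]
washer z [0.59129828 0.19776415 0.01430811] plate z [ 0.55977472  0.15359663 -0.00146007] [0.56988108 0.24504973 0.01130272]
tool axes [[-0.33, 0.944, 0.001], [0.944, 0.33, 0.001], [0.001, 0.002, -1.0]] yaw tx 109.29124651552803
```

Request:
apply_moves(
  commands=[
    [60, 0, 0, 0, -0.35],
    [60, 0, 0, 0, -0.35],
    [60, 0, 0, 0, -0.35],
    [60, 0, 0, 0, -0.35],
    [60, 0, 0, 0, -0.35],
    [60, 0, 0, 0, -0.35],
    [60, 0, 0, 0, -0.35],
    [60, 0, 0, 0, -0.35],
    [60, 0, 0, 0, 0],
    [60, 0, 0, 0, 0],
  ],
)

```text
clock: 3.45
position: [0.5784, 0.2246, 0.1529]
ee_rot: [-3.039, -0.793, -0.003]
force: [0.8, -0.1, 0.6]
width: 0.599
gripper_force: 0.0
```

```bash
python3 nut.py w3
```

```text
hull px 16 [297.125 199.125] area 414.0 stud px 165 297.6666666666667 202.56969696969696 stud xyz [0.58251728 0.21143765 0.033     ]
crop origin 236 138
edge dir mod60 deg 4.700239767993536 conf 0.659503555793322 bbox [0.02176703 0.02054015]
[0.57838944 0.22462186 0.15291536] [-3.03885215e+00 -7.93287546e-01 -2.56123517e-03]
```

View pics/w3c.png

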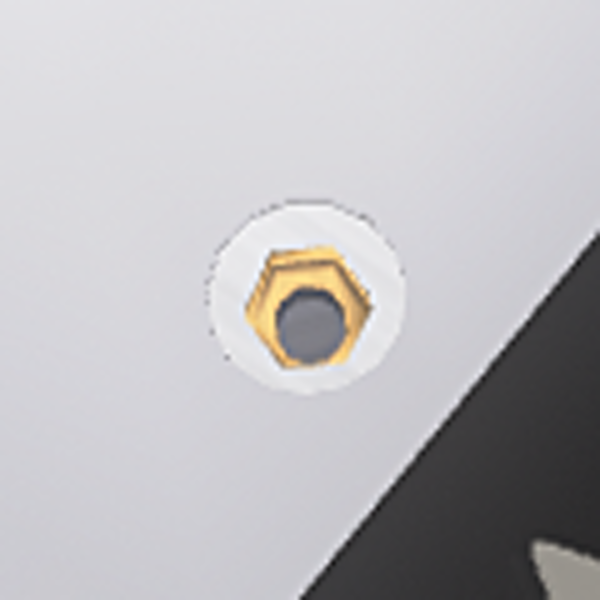

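Two views agree on the nut axis, about (0.5817, 0.2115), with flat normals at about 35° mod 60. In the second crop the washer centre is at (306,297) and the stud at (310,325). Now the tray.

Request:
apply_moves(
  commands=[
    [60, -0.18, -0.89, 0.1, 0.27],
    [60, -0.18, -0.89, 0.1, 0.27],
    [60, -0.18, -0.89, 0.1, 0.27],
    [60, -0.18, -0.89, 0.1, 0.27],
    [60, -0.18, -0.89, 0.05, 0.27],
    [60, -0.18, -0.89, 0, 0.27],
    [60, -0.18, -0.89, 0, 0.27],
    [60, -0.18, -0.89, 0, 0.24],
    [60, 0, 0, 0, 0],
    [60, 0, 0, 0, 0],
  ],
)

```text
clock: 4.75
position: [0.4918, -0.2033, 0.179]
ee_rot: [2.222, 2.221, 0.001]
force: [0.3, -0.2, 0.7]
width: 0.597
gripper_force: 0.0
```

```bash
cat > tray.py <<'E'
from shot import *
name=sys.argv[1]; s,im,d,c=shot(name); P=cloud(c,d); print(s["position"],np.degrees(np.arctan2(*R.from_rotvec(s["ee_rot"]).as_matrix()[[1,0],0])),np.round(s["joints"],2))
hsv=cv2.cvtColor(im,cv2.COLOR_RGB2HSV)
o=cv2.inRange(hsv,(5,150,90),(20,255,255)); cs,_=cv2.findContours(o,0,2); h=cv2.convexHull(np.vstack([k for k in cs if cv2.contourArea(k)>300])).reshape(-1,2)
r=cv2.minAreaRect(plane(c,h,.02)[:,:2].astype(np.float32)); print("tray",r)
near=np.linalg.norm(P[...,:2]-r[0],axis=-1)<.125
sel=(near&(abs(P[...,2]-.086)<.004)&(hsv[...,1]<90)).astype(np.uint8); sel=cv2.morphologyEx(sel,2,np.ones((3,3)))
n,l,st,ce=cv2.connectedComponentsWithStats(sel)
for i in range(1,n):
    if st[i,4]<150: continue
    cs,_=cv2.findContours((l==i).astype(np.uint8),0,1); hh=cv2.convexHull(max(cs,key=cv2.contourArea)).reshape(-1,2)
    w=plane(c,hh,.086)[:,:2].astype(np.float32); m=cv2.moments(w.reshape(-1,1,2)); ctr=(m["m10"]/m["m00"],m["m01"]/m["m00"])
    e=np.roll(w,-1,0)-w; L=np.hypot(*e.T); a=np.arctan2(e[:,1],e[:,0]); z=(L*np.exp(6j*a)).sum()
    # width across as function of angle: min = across flats
    th=np.radians(np.arange(0,180,1)); ww=np.ptp(w@np.array([np.cos(th),np.sin(th)]),axis=0); w60=ww.reshape(3,60).mean(0)
    print("socket",np.round(ce[i]),st[i,4],"ctr",np.round(ctr,4),"z",np.median(P[l==i][:,2]).round(4),"normal mod60: edges",round((np.degrees(np.angle(z))/6+30)%60,1),round(abs(z)/L.sum(),2),"width-min",int(w60.argmin()),w60.min().round(4),w60.max().round(4))
E
python3 tray.py w4
```

```text
[ 0.49180541 -0.20326949  0.17898933] 89.98250483039276 [-0.15  0.36  0.58  1.9  -0.24  0.95  0.55]Traceback (most recent call last):
  File "tray.py", line 4, in <module>
    o=cv2.inRange(hsv,(5,150,90),(20,255,255)); cs,_=cv2.findContours(o,0,2); h=cv2.convexHull(np.vstack([k for k in cs if cv2.contourArea(k)>300])).reshape(-1,2)
                                                                                               ~~~~~~~~~^^^^^^^^^^^^^^^^^^^^^^^^^^^^^^^^^^^^^^^^^^^
    return _nx.concatenate(arrs, 0, dtype=dtype, casting=casting)
           ~~~~~~~~~~~~~~~^^^^^^^^^^^^^^^^^^^^^^^^^^^^^^^^^^^^^^^
ValueError: need at least one array to concatenate
```

View pics/w4.png

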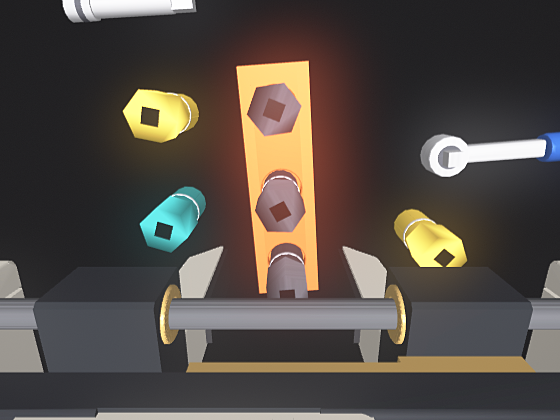

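The view shows the three grey sockets at (274,110), (280,207) and (288,280), the last one partly behind the gripper. Yellow (150,115) and (435,245) and turquoise (163,230) are the decoys. The orange looks paler here, so I'll re-threshold on the same image.

```bash
sed -i 's/^name=.*$/name=sys.argv[1]; s,im,d=pickle.load(open(f"pics\/{name}.pkl","rb")) if len(sys.argv)>2 else shot(name)[:3]; c=cam("wrist",s); P=cloud(c,d); print(s["position"],np.degrees(np.arctan2(*R.from_rotvec(s["ee_rot"]).as_matrix()[[1,0],0])),np.round(s["joints"],2))/; s/(5,150,90),(20,255,255))/(8,110,150),(20,255,255))/' tray.py
python3 tray.py w4 1; python3 - <<'E'
from h import *
import pickle
s,im,d=pickle.load(open("pics/w4.pkl","rb")); hsv=cv2.cvtColor(im,cv2.COLOR_RGB2HSV); P=cloud(cam("wrist",s),d)
for v,u in((100,245),(150,300),(110,290),(215,290),(280,300)): print(u,v,hsv[v,u],P[v,u].round(4))
E
```

```text
[ 0.49180541 -0.20326949  0.17898933] 89.98250483039276 [-0.15  0.36  0.58  1.9  -0.24  0.95  0.55]
tray ((0.5801703929901123, -0.2770305871963501), (0.2822823226451874, 0.3956950902938843), 89.98572540283203)
socket [284. 213.] 999 ctr [ 0.4922 -0.2066] z 0.0856 normal mod60: edges 26.6 0.79 width-min 28 0.0312 0.0344
socket [287. 287.] 650 ctr [ 0.4955 -0.2718] z 0.0855 normal mod60: edges 11.9 0.28 width-min 5 0.0295 0.0309
245 100 [ 21 128 255] [ 0.4588 -0.1239  0.0209]
300 150 [ 19 136 255] [ 0.5078 -0.1678  0.0204]
290 110 [173  45 180] [ 0.497  -0.1304  0.0864]
290 215 [  1  77 136] [ 0.4975 -0.2081  0.087 ]
300 280 [165  23 153] [ 0.5063 -0.2665  0.0827]
```

```bash
sed -i 's/o=cv2.inRange(hsv,(8,110,150),(20,255,255));/o=cv2.inRange(hsv,(8,90,120),(24,255,255)); o[(np.linalg.norm(P[...,:2]-[.492,-.205],axis=-1)>.13)|(P[...,2]>.026)|(abs(P[...,0]-.492)>.055)]=0; o[d==0]=0;/; s/<.125$/<.13/; s/(hsv\[...,1\]<90)/(hsv[...,1]<110)\&(abs(P[...,0]-.492)<.05)/' tray.py
python3 tray.py w4 1; python3 - <<'E'
import cv2
im=cv2.imread("pics/w4.png"); cv2.imwrite("pics/w4c.png",cv2.resize(im[60:305,215:345],None,fx=2.4*1,fy=2.4,interpolation=2))
E
```

```text
[ 0.49180541 -0.20326949  0.17898933] 89.98250483039276 [-0.15  0.36  0.58  1.9  -0.24  0.95  0.55]
tray ((0.4903522729873657, -0.20440644025802612), (0.062415365129709244, 0.22277286648750305), 3.99355149269104)
socket [274. 109.] 1952 ctr [ 0.4855 -0.1303] z 0.0857 normal mod60: edges 38.6 0.85 width-min 39 0.0333 0.0372
socket [280. 210.] 1339 ctr [ 0.4897 -0.2048] z 0.0856 normal mod60: edges 28.8 0.85 width-min 28 0.0338 0.0377
socket [287. 288.] 749 ctr [ 0.4955 -0.2718] z 0.0856 normal mod60: edges 11.9 0.28 width-min 5 0.0295 0.0309
```

The tray comes out at 62.4 × 222.8 mm, matching its given size, with its centre at (0.490, -0.205) turned 4°. Socket 1 is at (0.485, -0.131) with flats at 39°, and socket 2 at (0.489, -0.2055) with flats at 28.5°. I'll grasp socket 1 first.

Request:
apply_moves(
  commands=[
    [60, -0.05, 0.6, 0, -0.25],
    [60, -0.06, 0.6, 0, -0.25],
    [60, 0, 0, -0.5, -0.233],
    [60, 0, 0, -0.6, 0],
    [60, 0, 0, -0.6, 0],
    [60, 0, 0, -0.43, 0],
    [60, 0, 0, 0, 0],
    [20, 0, 0, 0, 0],
    [20, 0, 0, 0, 0],
    [20, 0, 0, 0, 0],
    [20, 0, 0, 0, 0],
  ],
  newtons=40,
)

```text
clock: 6.18
position: [0.4858, -0.1314, 0.0519]
ee_rot: [2.588, 1.779, 0.003]
force: [-0.9, 0.8, 7.4]
width: 0.368
gripper_force: 40.0
```

Request:
apply_moves(
  commands=[
    [20, 0, 0, 0.7, 0],
    [20, 0, 0, 0.9, 0],
    [20, 0.2, 0.7, 0.4, 0],
    [20, 0.28, 0.94, 0, -0.07],
    [20, 0.28, 0.94, 0, -0.07],
    [20, 0.28, 0.94, 0, 0],
    [20, 0.28, 0.94, 0, 0],
    [20, 0.28, 0.94, -0.2, 0],
    [20, 0, 0.315, -0.5, 0],
    [20, 0, 0, -0.42, 0],
    [20, 0, 0, 0, 0],
    [20, 0, 0, 0, 0],
  ],
)

```text
clock: 7.68
position: [0.5816, 0.2108, 0.1047]
ee_rot: [2.65, 1.686, 0.001]
force: [0.1, 0.4, -2.0]
width: 0.368
gripper_force: 40.0
```

Request:
apply_moves(
  commands=[
    [20, 0, 0.01, -0.2, 0],
    [20, 0, 0, -0.18, 0],
    [20, 0, 0, -0.06, 0],
    [20, 0, 0, -0.06, 0],
    [20, 0, 0, 0, 0],
  ],
)

```text
clock: 8.3
position: [0.581, 0.212, 0.0736]
ee_rot: [2.65, 1.688, -0.0]
force: [-0.7, -1.3, -2.0]
width: 0.37
gripper_force: 40.0
```

Request:
apply_moves(
  commands=[
    [20, 0, 0, -0.03, 0],
    [20, 0, 0, -0.03, 0],
    [20, 0, 0, 0, 0],
    [20, 0, 0, 0, 0],
  ],
)

```text
clock: 8.8
position: [0.5811, 0.212, 0.0702]
ee_rot: [2.65, 1.688, 0.0]
force: [0.5, -0.3, -2.3]
width: 0.366
gripper_force: 40.0
```

Request:
apply_moves(
  commands=[
    [20, 0, 0, -0.05, 0],
    [20, 0, 0, -0.05, 0],
    [20, 0, 0, -0.05, 0],
    [20, 0, 0, 0, 0],
    [20, 0, 0, 0, 0],
  ],
)

```text
clock: 9.43
position: [0.581, 0.212, 0.0611]
ee_rot: [2.65, 1.688, -0.0]
force: [0.3, -0.1, -2.7]
width: 0.365
gripper_force: 40.0
```

Request:
apply_moves(
  commands=[
    [20, 0, 0, -0.02, 0],
    [20, 0, 0, -0.02, 0],
    [20, 0, 0, 0, 0],
    [20, 0, 0, 0, 0],
  ],
)

```text
clock: 9.93
position: [0.5813, 0.2121, 0.0604]
ee_rot: [-2.649, -1.687, -0.002]
force: [-5.6, -1.5, 15.5]
width: 0.366
gripper_force: 40.0
```

Fully home. Now I'll ease the push and turn in small steps, watching the moment.

Request:
apply_moves(
  commands=[
    [20, 0, 0, 0.02, 0],
    [20, 0, 0, 0, 0.1],
    [20, 0, 0, 0, 0.1],
    [20, 0, 0, 0, 0],
  ],
)

```text
clock: 10.42
position: [0.5817, 0.212, 0.0605]
ee_rot: [2.562, 1.817, 0.002]
force: [-0.3, -0.4, 4.0]
width: 0.371
gripper_force: 40.0
```

```bash
cat > st.py <<'E'
from h import *
s=observe(); M=R.from_rotvec(s["ee_rot"]).as_matrix(); print(s["clock"],s["position"].round(4) if hasattr(s["position"],"round") else s["position"],"yaw",np.degrees(np.arctan2(M[1,0],M[0,0])).round(2),"F",np.round(s["force"],2),"T",np.round(s["ft_torque"],3),"q7",np.round(s["joints"][6],2))
E
python3 st.py
```

```text
10.425 [0.5817 0.212  0.0605] yaw 70.69 F [-0.26 -0.41  3.99] T [-0.202  0.001  0.077] q7 -0.4
```

Request:
apply_moves(
  commands=[
    [20, 0, 0, 0, 0.1],
    [20, 0, 0, 0, 0.1],
    [20, 0, 0, 0, 0],
  ],
)

```text
clock: 10.8
position: [0.5818, 0.2119, 0.0604]
ee_rot: [2.469, 1.942, 0.002]
force: [0.1, -0.9, 4.6]
width: 0.368
gripper_force: 40.0
```

```bash
python3 st.py
```

```text
10.8 [0.5818 0.2119 0.0604] yaw 76.36 F [ 0.08 -0.92  4.6 ] T [-0.358 -0.142 -0.009] q7 -0.32
```

Request:
apply_moves(
  commands=[
    [20, 0, 0, 0, 0.1],
    [20, 0, 0, 0, 0.1],
    [20, 0, 0, 0, 0],
  ],
)

```text
clock: 11.18
position: [0.5817, 0.2117, 0.0604]
ee_rot: [2.369, 2.062, 0.002]
force: [0.6, -1.5, 5.9]
width: 0.371
gripper_force: 40.0
```

```bash
python3 st.py
```

```text
11.175 [0.5817 0.2117 0.0604] yaw 82.05 F [ 0.58 -1.51  5.86] T [-0.487 -0.118  0.016] q7 -0.24
```

Request:
apply_moves(
  commands=[
    [20, 0, 0, 0, 0.2],
    [20, 0, 0, 0, 0.2],
    [20, 0, 0, 0, 0.1],
    [20, 0, 0, 0, 0],
  ],
)

```text
clock: 11.68
position: [0.5819, 0.2115, 0.0604]
ee_rot: [2.094, 2.34, 0.001]
force: [1.3, -2.5, 6.1]
width: 0.369
gripper_force: 40.0
```

```bash
python3 st.py
```

```text
11.675 [0.5819 0.2115 0.0604] yaw 96.35 F [ 1.28 -2.52  6.07] T [-0.633 -0.221  0.009] q7 -0.05
```

The turning moment stays near zero through 31°, which points to the loose one. I'll lift it and check that the nut has not moved.

Request:
apply_moves(
  commands=[
    [20, 0, 0, 0.2, 0],
    [20, 0, 0, 0.6, 0],
    [20, 0, 0, 0.9, 0],
    [20, 0, 0, 0.6, 0],
    [20, 0, 0, 0, 0],
    [20, 0, 0, 0, 0],
  ],
)

```text
clock: 12.42
position: [0.5798, 0.2122, 0.1969]
ee_rot: [-2.091, -2.342, 0.003]
force: [-0.5, 0.1, -2.7]
width: 0.362
gripper_force: 40.0
```

```bash
python3 nut.py w5; python3 st.py
```

```text
hull px 13 [284.15384615 184.92307692] area 305.5 stud px 125 284.72 187.0 stud xyz [0.58147623 0.21155307 0.033     ]
crop origin 225 123
edge dir mod60 deg 4.957758309567378 conf 0.6600921812137951 bbox [0.02035358 0.02055267]
[0.57981088 0.21223513 0.19692334] [-2.09131229 -2.34240276  0.00271589]
12.475 [0.5797 0.2121 0.1964] yaw 96.49 F [-0.07  0.33 -2.87] T [-0.111  0.073  0.057] q7 -0.11
```

The nut's direction is unchanged (5.0°), so socket 1 is the loose one. I'm returning it to its well.

Request:
apply_moves(
  commands=[
    [20, -0.26, -0.95, 0, -0.16],
    [20, -0.26, -0.95, 0, -0.16],
    [20, -0.26, -0.95, 0, -0.16],
    [20, -0.26, -0.95, 0, -0.16],
    [20, -0.26, -0.95, 0, -0.16],
    [20, -0.28, -0.95, -0.2, -0.16],
    [20, 0, 0, -0.9, 0],
    [20, 0, 0, -0.7, 0],
    [20, 0, 0, 0, 0],
    [20, 0, 0, 0, 0],
  ],
)

```text
clock: 13.72
position: [0.4865, -0.1302, 0.0906]
ee_rot: [2.589, 1.779, -0.0]
force: [0.4, -0.7, -2.7]
width: 0.368
gripper_force: 40.0
```

Request:
apply_moves(
  commands=[
    [20, -0.02, -0.01, -0.2, 0],
    [20, 0, 0, -0.2, 0],
    [20, 0, 0, -0.13, 0],
    [20, 0, 0, -0.1, 0],
    [20, 0, 0, 0, 0],
    [20, 0, 0, 0, 0],
  ],
)

```text
clock: 14.48
position: [0.4851, -0.1307, 0.0521]
ee_rot: [2.589, 1.779, 0.0]
force: [0.3, 0.1, -2.1]
width: 0.364
gripper_force: 40.0
```

Request:
apply_moves(
  commands=[
    [60, 0, 0, -0.01, 0],
    [60, 0, 0, 0, 0],
    [60, 0, 0, 0, 0],
    [60, 0, 0, 0.6, 0],
    [60, 0, 0, 0.6, 0],
    [60, 0.03, -0.63, 0, -0.18],
    [60, 0.04, -0.62, 0, -0.18],
    [60, 0, 0, -0.5, 0],
    [60, 0, 0, -0.68, 0],
    [60, 0, 0, 0, 0],
    [20, 0, 0, 0, 0],
    [20, 0, 0, 0, 0],
  ],
)

```text
clock: 15.98
position: [0.4903, -0.2059, 0.0542]
ee_rot: [2.737, 1.539, 0.003]
force: [0.6, 0.7, -0.8]
width: 0.432
gripper_force: 0.0
```

Request:
apply_moves(
  commands=[
    [20, 0, 0, 0, 0],
    [20, 0, 0, 0, 0],
  ],
)

```text
clock: 16.23
position: [0.4901, -0.2057, 0.0539]
ee_rot: [2.737, 1.539, 0.003]
force: [-1.5, 0.5, 8.0]
width: 0.366
gripper_force: 40.0
```

Request:
apply_moves(
  commands=[
    [20, 0, 0, 0.7, 0],
    [20, 0, 0, 0.9, 0],
    [20, 0, 0.6, 0.4, 0],
    [20, 0.25, 0.95, 0, 0.1],
    [20, 0.25, 0.95, 0, 0.12],
    [20, 0.25, 0.95, 0, 0],
    [20, 0.25, 0.95, 0, 0],
    [20, 0.25, 0.95, 0, 0],
    [20, 0.27, 0.95, 0, 0],
    [20, 0, 0.65, -0.4, 0],
    [20, 0, 0, -0.7, 0],
    [20, 0, 0, 0, 0],
  ],
)

```text
clock: 17.73
position: [0.5776, 0.2111, 0.1041]
ee_rot: [-2.648, -1.688, 0.01]
force: [-0.1, -0.3, -2.1]
width: 0.369
gripper_force: 39.9
```

```bash
python3 st.py
```

```text
17.725 [0.5776 0.2111 0.1041] yaw 65.04 F [-0.09 -0.32 -2.13] T [-0.18   0.075  0.007] q7 -0.51
```

Request:
apply_moves(
  commands=[
    [20, 0, 0, -0.2, 0],
    [20, 0, 0, 0, 0],
    [20, 0, 0, 0, 0],
  ],
)

```text
clock: 18.1
position: [0.5811, 0.2112, 0.0958]
ee_rot: [2.65, 1.687, 0.002]
force: [0.1, -0.8, -3.0]
width: 0.368
gripper_force: 39.9
```

Request:
apply_moves(
  commands=[
    [20, 0.01, 0.005, -0.15, 0],
    [20, 0, 0, -0.15, 0],
    [20, 0, 0, -0.03, 0],
    [20, 0, 0, -0.03, 0],
    [20, 0, 0, -0.03, 0],
    [20, 0, 0, 0, 0],
    [20, 0, 0, 0, 0],
  ],
)

```text
clock: 18.98
position: [0.5813, 0.2116, 0.0715]
ee_rot: [2.65, 1.687, 0.001]
force: [1.2, 0.5, -2.6]
width: 0.368
gripper_force: 39.9
```

```bash
python3 st.py
```

```text
18.975 [0.5813 0.2116 0.0715] yaw 64.98 F [ 1.16  0.5  -2.64] T [-0.263 -0.146  0.054] q7 -0.48
```

Request:
apply_moves(
  commands=[
    [20, 0, 0, -0.03, 0],
    [20, 0, 0, -0.03, 0],
    [20, 0, 0, -0.03, 0],
    [20, 0, 0, -0.03, 0],
    [20, 0, 0, 0, 0],
  ],
)

```text
clock: 19.6
position: [0.5814, 0.2116, 0.064]
ee_rot: [2.649, 1.687, 0.001]
force: [3.8, -1.0, -5.0]
width: 0.364
gripper_force: 39.9
```

```bash
python3 st.py
```

```text
19.6 [0.5814 0.2116 0.064 ] yaw 64.98 F [ 3.76 -0.99 -4.98] T [-0.428 -0.904  0.013] q7 -0.48
```

Request:
apply_moves(
  commands=[
    [20, 0.01, 0, -0.03, 0],
    [20, 0, 0, -0.02, 0],
    [20, 0, 0, 0, 0],
    [20, 0, 0, 0, 0],
  ],
)

```text
clock: 20.1
position: [0.5816, 0.2118, 0.0625]
ee_rot: [-2.649, -1.687, -0.001]
force: [-3.0, -2.5, 13.1]
width: 0.368
gripper_force: 40.0
```

```bash
python3 st.py
```

```text
20.1 [0.5816 0.2118 0.0625] yaw 64.98 F [-3.04 -2.47 13.1 ] T [-0.678  0.866 -0.003] q7 -0.48
```

Home at the predicted height. Now the turn test.

Request:
apply_moves(
  commands=[
    [20, 0, 0, 0.01, 0],
    [20, 0, 0, 0, 0.1],
    [20, 0, 0, 0, 0.1],
    [20, 0, 0, 0, 0],
  ],
)

```text
clock: 20.6
position: [0.5819, 0.2116, 0.0625]
ee_rot: [-2.562, -1.819, -0.001]
force: [0.3, -1.5, 5.5]
width: 0.367
gripper_force: 40.0
```

```bash
python3 st.py
```

```text
20.6 [0.5819 0.2116 0.0625] yaw 70.75 F [ 0.28 -1.48  5.52] T [-0.555 -0.01  -0.013] q7 -0.4
```

Request:
apply_moves(
  commands=[
    [20, 0, 0, 0, 0.1],
    [20, 0, 0, 0, 0.1],
    [20, 0, 0, 0, 0],
  ],
)

```text
clock: 20.98
position: [0.5822, 0.2114, 0.0625]
ee_rot: [2.468, 1.943, 0.002]
force: [0.1, -2.7, 6.4]
width: 0.367
gripper_force: 40.0
```

```bash
python3 st.py
```

```text
20.975 [0.5822 0.2114 0.0625] yaw 76.42 F [ 0.09 -2.74  6.4 ] T [-0.757 -0.223  0.026] q7 -0.32
```

Request:
apply_moves(
  commands=[
    [20, 0, 0, 0, 0.1],
    [20, 0, 0, 0, 0.1],
    [20, 0, 0, 0, 0],
  ],
)

```text
clock: 21.35
position: [0.5822, 0.2114, 0.0625]
ee_rot: [2.368, 2.063, 0.002]
force: [0.5, -2.3, 6.5]
width: 0.367
gripper_force: 40.0
```

```bash
python3 st.py
```

```text
21.35 [0.5822 0.2114 0.0625] yaw 82.12 F [ 0.51 -2.3   6.46] T [-0.739 -0.298 -0.112] q7 -0.24
```

Request:
apply_moves(
  commands=[
    [20, 0, 0, 0, 0.1],
    [20, 0, 0, 0, 0.1],
    [20, 0, 0, 0, 0],
  ],
)

```text
clock: 21.72
position: [0.5823, 0.2114, 0.0625]
ee_rot: [2.262, 2.179, 0.002]
force: [0.7, -1.9, 4.9]
width: 0.367
gripper_force: 40.0
```

```bash
python3 st.py
```

```text
21.725 [0.5823 0.2114 0.0625] yaw 87.85 F [ 0.66 -1.92  4.94] T [-0.698 -0.287 -0.081] q7 -0.16
```

Request:
apply_moves(
  commands=[
    [20, 0, 0, 0, 0.1],
    [20, 0, 0, 0, 0.1],
    [20, 0, 0, 0, 0],
  ],
)

```text
clock: 22.1
position: [0.5824, 0.2114, 0.0625]
ee_rot: [2.151, 2.289, 0.002]
force: [1.3, -1.6, 5.4]
width: 0.368
gripper_force: 40.0
```

```bash
python3 st.py
```

```text
22.1 [0.5824 0.2114 0.0625] yaw 93.57 F [ 1.33 -1.6   5.4 ] T [-0.628 -0.357 -0.041] q7 -0.08
```

Request:
apply_moves(
  commands=[
    [20, 0, 0, 0, 0.1],
    [20, 0, 0, 0, 0.1],
  ],
)

```text
clock: 22.35
position: [0.5824, 0.2115, 0.0625]
ee_rot: [2.033, 2.394, 0.002]
force: [0.8, -1.7, 4.9]
width: 0.368
gripper_force: 40.0
```

```bash
python3 st.py
```

```text
22.35 [0.5824 0.2115 0.0625] yaw 99.34 F [ 0.85 -1.68  4.95] T [-0.65  -0.446 -0.231] q7 0.0
```

The turning moment is now -0.23 N m, so the nut goes along. It engaged at a yaw of about 75–80° and now stands near 99°, a turn of about 20°. Next: settle, then check that socket 1 stands in its well.

Request:
apply_moves(
  commands=[
    [20, 0, 0, 0, 0],
    [20, 0, 0, 0, 0],
    [20, 0, 0, 0, 0],
  ],
)

```text
clock: 22.72
position: [0.5824, 0.2115, 0.0625]
ee_rot: [2.034, 2.393, 0.002]
force: [1.3, -2.3, 6.3]
width: 0.367
gripper_force: 40.0
```

```bash
python3 st.py; python3 - <<'E'
from h import *
im,d=imaging.get_image("scene"); cv2.imwrite("pics/fin.png",im[:,:,::-1])
P=cloud(cam("scene"),d); hsv=cv2.cvtColor(im,cv2.COLOR_RGB2HSV)
sel=((abs(P[...,2]-.085)<.005)&(abs(P[...,0]-.495)<.05)&(abs(P[...,1]+.205)<.12)).astype(np.uint8); sel=cv2.morphologyEx(sel,2,np.ones((2,2)))
n,l,st,ce=cv2.connectedComponentsWithStats(sel)
for i in range(1,n):
    if st[i,4]>25: print(ce[i].round(),st[i,4],np.median(P[l==i],0).round(4))
E
```

```text
22.725 [0.5824 0.2115 0.0625] yaw 99.27 F [ 1.32 -2.31  6.29] T [-0.662 -0.397 -0.096] q7 -0.0
[213. 203.] 160 [ 0.4912 -0.1283  0.085 ]
[161. 239.] 180 [ 0.5006 -0.2786  0.0848]
```

View pics/fin.png

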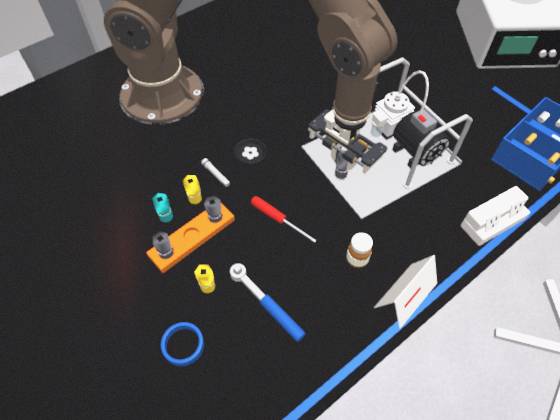

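The final view shows sockets standing in the two outer wells, at (213,208) and (163,243). The middle well (190,232) is empty, the held socket is upright on the nut at (341,168), and nothing else has moved. Handing in.

```bash
python3 -c "
from cell import arm; print(arm.sign_off())"
```

```text
the job is handed in; nothing more can be done
None
```

The middle socket is the right one: it went fully home and turned the nut about 20° (judged from the moment, not measured on the nut), and the gripper still holds it there; the loose one is back in its well, and the third I did not try because the other two settled it.

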